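# Screw the gold cap onto the jar in the bench clamp

## Robot

A 6-joint arm with a two-finger parallel gripper is mounted at the origin on the work surface. World frame = base frame: x ahead of the robot, y to its left, z up, the work surface at z = 0. Lengths are in mm, angles in rad, forces in N, time in s.
With the tool pointing down it reaches from about 275 to 750 mm from the base axis. Payload 10.2 kg.
Tool frame: the origin (TCP) lies midway between the tips of the shut fingers; the grasp point (between the pads) lies 19 mm behind it (ctrl.grasp_offset is the distance from the TCP to the grasp point, in mm); z points along the fingers, y is the line along which they close (so a half turn about z gives the same grasp; the last joint's range is limited). The gripper opens to 85 mm and grips with 20 to 120 N. Pads are 22 mm wide; open, the fingers measure 114 mm over their backs; the gripper's body (76 mm by 85 mm) begins 54 mm behind the grasp point. The pads swing forward as they close: fully open they stand 13 mm farther back than shut.
Start: joints at [0.936, 0.313, 1.498, -0, 1.331, -0.223], TCP at [210.149, 481.112, 231.294] pointing down, gripper open.
Joint ranges: [-2.94, 2.94], [-0.97, 2.17], [0.19, 2.56], [-1.23, 4.37], [0.02, 3.11], [-2.88, 2.88]. Speed limits (rad/s): [2.39, 2.39, 3.01, 3.14, 3.14, 3.14].

## Interface

Orientations are given as a unit quaternion [w, x, y, z].
In Python, from rig import ctrl, viewer, models gives the robot as it stands. The module is installed in compiled form; this text tells all that it offers.
- The arm moves only by the shell command python3 -m pendant 'ROWS' [OPENING] [FORCE]. ROWS is text: rows parted by semicolons, each of 4 numbers parted by spaces: the shift along the tool's x, y, z in m, then the turn about the tool's z in rad. In form: x y z yaw; .... A call has 1 to 10 rows; each row shifts and turns the commanded pose from where the row before left it, along the tool's axes as they then stand; what a row does not reach is not made up. A row lasts 1/8 s, in which the tool goes at most 62.5 mm and 10.7 degrees, less where a joint would pass 70% of its speed; a pose out of reach is approached as far as the arm can. A call is refused whole if a number of a shift passes 0.0625 or a number of a turn 0.188, either way. A call with a gripper value outside its range is refused whole. OPENING is the opening, from 0 (shut) to 1 (fully open), set as the call begins (- or left out, the last holds). The fingers move at their own pace and stop on an object; FORCE is the grip in N (left out, the last holds). Time passes only in rows, so rows that do not move let the fingers close. It gives the time, the measured TCP pose, the force, the opening and the grip force at its end, in the units of the state.
- ctrl.sense(): the state, without advancing time (a new reading comes with each control period).
- viewer.capture(name): name is "scene" or "top"; returns a dict with "color" (384x512x3 uint8, red, green, blue), "vertical_fov" (degrees; the focal length in pixels is half the picture's height over the tangent of half this angle, whatever the lens; pixels are square), "cx", "cy" (the principal point, pixels), "pose" (4x4, takes a point from camera to world coordinates). Camera axes: x right, y down, z forward; pixel columns grow to the right and rows downward; lengths in mm; the calibration is good to about 2 mm. A picture is of the moment at which its call begins. There is no depth.
- ctrl.finish_job(): hands the job in; it is judged then, once.
Trained networks look in the newest picture that a camera, given by its name, has taken for a name from the list of things; names that differ only in an ending like _2 or _b are one class to them, and where a whole thing is asked for, a point or a joint stands for the part that bears it (a point fixed in the world has none). Each returns a list of dicts, best first, with "p" (0 to 1); they miss things now and then, are a little off and sometimes report something else, mostly with a low value. They report only what shows in the picture. A call takes as long as a camera call.
- models.boxes_of(camera, query): "at" ([x, y, z] in mm, in world coordinates, good to about 4 mm: the middle of the surface that is visible of it).
The state is a dict: "time_s": time; "joints": joint angles; "dq": joint speeds; "tau": joint torques, N m; "eef_pos": TCP position; "ee_rot": TCP orientation; "force": force on the tool from outside, world axes, zero at the start; "wrist_torque": the same for the moment, N m; "grip_width": opening from 0.0 (shut) to 1.0 (fully open); "grip_force": force on a finger pad.
Only numpy, scipy, OpenCV 4.12 (cv2) and the standard library are available. Lean on these libraries where they do the work, as an engineer would, in place of code of your own. Each camera call takes 0.05 s, during which the arm holds its last target. There are 200 camera calls.

## Task

Close the open amber jar that is held in the bench clamp: set the gold screw cap on its neck, start the thread square without cross-threading it, and screw the cap clockwise, regripping as needed, until it is fully home and hand-tight, then let go. Do not overtighten it on the glass, and leave everything else on the bench where it is.

Things in the scene. Friction and masses are not known exactly. Their poses are not given: they have to be found in the camera images.
- cap: Loose gold ribbed screw cap, 64 mm across, 31 mm high, 60 g, lying open side down on the green mat. Origin on its axis, half-way up (15 mm above the mat); z up along the axis. Bore 57 mm wide, 23 mm deep, with one turn of right-hand thread inside; where that thread begins cannot be seen. Until it has dropped into the thread start it is poorly held on the neck: let go too soon it may tip 10 degrees and jam.
- jar_mouth (a point): Centre of the open amber jar's mouth, at the top of the rim, 155 mm above the mat; z up along the neck. The jar, 90 mm square, is held fast in a grey bench clamp (200 x 130 mm, 70 mm high) and cannot turn or move. Its neck stands 40 mm above the shoulder: 45 mm wide at the core, 54 mm over the thread, top edge bevelled 2.5 mm. With the cap home, the cap's centre is 7.4 mm below this point.
- jar: That jar's glass. Neck thread: right-hand, lead 8 mm, 1 1/4 turns, from 6 mm below the rim (start not marked). Origin on the mat under it. The cap lands with its centre 1 to 9 mm above the rim: below 6 it rests on enough thread to be run straight in, held level; higher, hold it with a few N of push and turn it back: it climbs, then drops up to 8 mm, to 1 to 3 mm above the rim, and stands alone.
- jar_rim: Sealing rim of that jar, which the cap's lid presses when tight. Origin on the mat under the jar. From the drop, the cap needs one and a quarter turns clockwise, sinking 8 mm a turn with up to 1.5 mm of axial play. The lid reaches the rim about a fifth of a turn before the end; then the play closes and the moment rises steeply: about 0.5 to 1 N m is hand-tight, and the cap then keeps pressing on the rim by itself.
- black_cap: Bystander: a smaller black screw cap of another jar, 48 mm across and 24 mm high, on the mat. Origin at the centre of its underside.
- full_jar: Bystander: a finished amber jar with its gold cap on, 90 mm square and 151 mm high. Origin under its centre.
- cap_tray: Bystander: a blue open tray of small gold ampoule caps, 100 x 150 x 40 mm. Origin under its centre.
- vial_a: Bystander: an amber ampoule with a red band and gold cap, 22 mm across and 80 mm long, lying along its x axis. Origin under its middle.
- vial_b: Bystander: an amber ampoule with a green band and gold cap, 22 mm across and 80 mm long, lying along its x axis. Origin under its middle.
- gift_box: Bystander: an open rose-gold gift box with sixteen ampoules, 200 x 280 x 42 mm. Origin under its centre.

How it is judged:
By the outcome, as a careful person would: the job done as asked, in the order asked, and still so for the second after the job is handed in, with the robot touching nothing.
It also fails if it takes over 72 s, if anything falls off the work surface, if the arm or the gripper's body presses on something with over 40 N, if the wrist force passes 120 N, or if a joint passes its speed limit or range.

## Working session

There is one attempt and no reset: what is moved stays moved. The work goes in short steps, Python scripts to look and compute and a shell command to move; the robot and the scene stay as the last step left them, time stands still between calls to the robot, and variables do not carry over. Pictures are saved under pics/ and viewed, at most 10 in all, crops included, and the job is handed in when it is done.

```bash
mkdir -p pics; python3 - <<'E'
from rig import ctrl, viewer, models
import cv2, numpy as np
for n in ("scene","top"):
    c=viewer.capture(n); cv2.imwrite(f"pics/{n}0.png",c["color"][:,:,::-1])
    print(n,c["vertical_fov"],c["cx"],c["cy"],np.round(c["pose"],3).tolist())
    for q in ("cap","jar_mouth","jar","black_cap","full_jar"):
        print(q,[(np.round(d["at"],1).tolist(),round(d["p"],2)) for d in models.boxes_of(n,q)[:3]])
print(ctrl.sense(), ctrl.grasp_offset)
E
```

```text
scene 54.98947758896733 255.12098205593253 196.97532023275323 [[-0.251, 0.721, -0.646, 1179.336], [0.968, 0.194, -0.159, 303.893], [0.011, -0.665, -0.746, 852.172], [0.0, 0.0, 0.0, 1.0]]
cap [([567.9, 294.3, 31.8], 0.72)]
jar_mouth [([537.4, -23.0, 60.9], 0.94)]
jar [([513.6, -19.2, 105.7], 0.72)]
black_cap [([491.0, -288.2, 19.5], 0.5)]
full_jar [([730.8, -239.5, 92.2], 0.63), ([538.4, 598.2, 37.2], 0.48)]
top 53.99257590748028 257.2678488759469 190.8916101312057 [[0.0, -0.991, 0.131, 364.089], [-1.0, 0.004, 0.029, 121.047], [-0.029, -0.131, -0.991, 1195.488], [0.0, 0.0, 0.0, 1.0]]
cap [([555.2, 288.8, 27.5], 0.9)]
jar_mouth [([481.6, -28.4, 68.5], 0.93)]
jar [([482.6, -22.0, 106.2], 0.75)]
black_cap []
full_jar [([696.4, -244.7, 102.1], 0.7)]
{'time_s': 0.6, 'joints': array([ 9.35590196e-01,  3.12907172e-01,  1.49768558e+00,  6.03576405e-06,
        1.33099007e+00, -2.23394664e-01]), 'dq': array([ 0.00190605, -0.00115179, -0.00333288, -0.00040279, -0.0004827 ,
       -0.00166542]), 'tau': array([-5.03842475e-04, -4.12034082e+01, -2.59837031e+01, -2.18156288e-04,
        5.86925798e-04, -2.02536432e-05]), 'eef_pos': array([210.15764023, 481.11724155, 231.29594021]), 'ee_rot': array([-6.19126593e-07,  2.04454546e-01,  9.78876059e-01,  5.69049166e-06]), 'force': array([-0.194218  ,  0.64818967,  0.53615843]), 'wrist_torque': array([-0.00038133, -0.02014566, -0.00872945]), 'grip_force': 0.0, 'grip_width': 0.9996886567449406} 18.700000000000003
```

View pics/scene0.png

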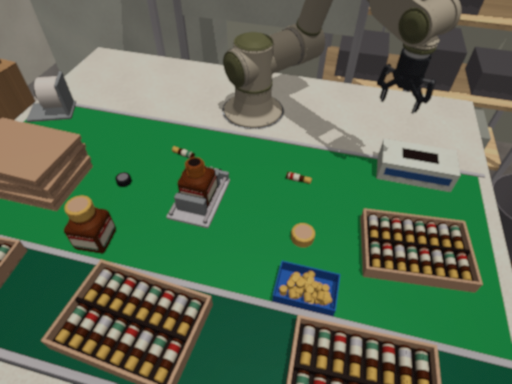

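View pics/top0.png

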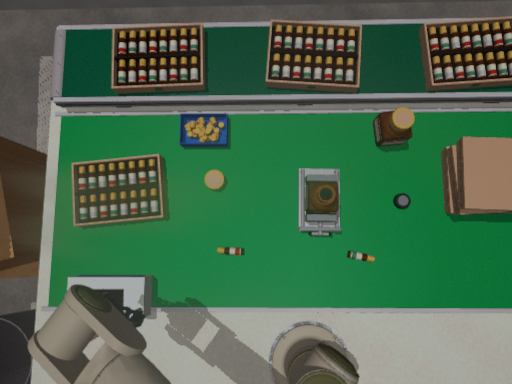

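The scene view shows the cap at about (302,234) and the jar mouth at about (196,162). In the top view they are at (214,180) and (326,195). I'll zoom in on both.

```bash
python3 - <<'E'
import cv2, numpy as np
s=cv2.imread("pics/scene0.png");t=cv2.imread("pics/top0.png")
def crop(i,u,v,h=20): return cv2.resize(i[v-h:v+h,u-h:u+h],(300,300),interpolation=cv2.INTER_CUBIC)
g=np.vstack([np.hstack([crop(s,302,234),crop(s,196,165)]),np.hstack([crop(t,214,180),crop(t,326,195)])])
cv2.imwrite("pics/crops.png",g)
for n,i,(u,v) in (("scene",s,(302,234)),("top",t,(214,180))):
    w=i[v-20:v+20,u-20:u+20].astype(int); m=((w[:,:,2]>w[:,:,1]+10)).astype(np.uint8)
    k,l,st,ce=cv2.connectedComponentsWithStats(m); j=1+np.argmax(st[1:,4]); print(n,st[j]+np.array([u-20,v-20,0,0,0]),ce[j]+[u-20,v-20])
E
```

```text
scene [292 224  23  23 414] [302.51932367 234.5       ]
top [205 170  19  18 254] [213.69291339 178.38976378]
```

View pics/crops.png

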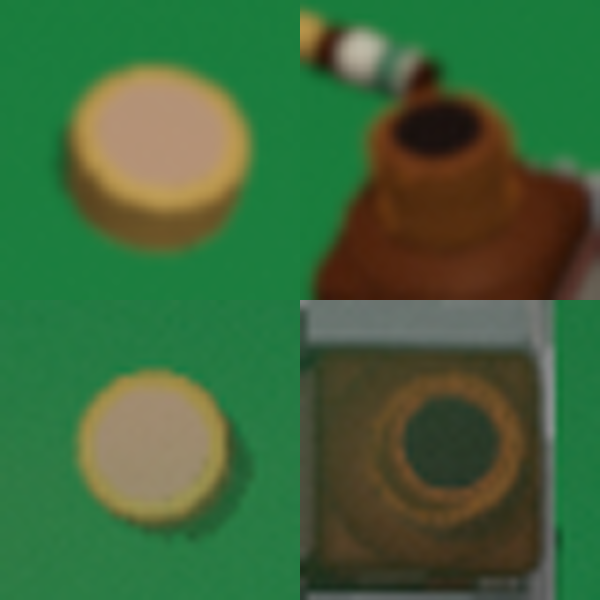

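The crops show the cap top ellipse centred at (303.0,232.0) in scene and (213.9,178.8) in top. The mouth hole is centred at (193.8,161.3) in scene and (325.5,193.4) in top.

```bash
cat > h.py <<'E'
import numpy as np
from rig import viewer
def ray(c,u,v):
    f=192/np.tan(np.radians(c["vertical_fov"]/2)); P=np.array(c["pose"])
    d=P[:3,:3]@np.array([(u-c["cx"])/f,(v-c["cy"])/f,1]); return P[:3,3],d/np.linalg.norm(d)
def atz(c,u,v,z):
    o,d=ray(c,u,v); return np.round(o+d*(z-o[2])/d[2],1)
def tri(rays):
    A=sum(np.eye(3)-np.outer(d,d) for o,d in rays); b=sum((np.eye(3)-np.outer(d,d))@o for o,d in rays)
    return np.round(np.linalg.solve(A,b),1)
E
python3 - <<'E'
from h import *
s=viewer.capture("scene");t=viewer.capture("top")
for n,a,b,z in (("cap",(303,232),(213.9,178.8),31),("mouth",(193.8,161.3),(325.5,193.4),155)):
    print(n,atz(s,*a,z),atz(t,*b,z),tri([ray(s,*a),ray(t,*b)]))
E
```

```text
cap [559.  289.1  31. ] [556.3 291.1  31. ] [556.9 290.3  28.6]
mouth [491.9 -41.  155. ] [493.5 -37.8 155. ] [493.6 -38.7 156.9]
```

```bash
python3 -m pendant '-.0562 -.0051 .018 0;-.0562 -.0051 .018 0;-.0562 -.0051 .018 0;-.0562 -.0051 .018 0;-.0562 -.0051 .018 0;-.0562 -.0051 .018 0;-.0562 -.0051 .018 0;0 0 0 0' 0.92 30
cat > st.py <<'E'
from h import *
from rig import ctrl
import sys
s=ctrl.sense(); from scipy.spatial.transform import Rotation as R
q=s["ee_rot"]; M=R.from_quat(q,scalar_first=True).as_matrix()
print("t",round(s["time_s"],2),"p",s["eef_pos"].round(1),"q6",s["joints"][5].round(3),"F",s["force"].round(1),"T",s["wrist_torque"].round(2),"g",round(s["grip_width"],3),round(s["grip_force"],1),"zt",M[:,2].round(3))
if len(sys.argv)>3:
    print("tool shift m",(M.T@(np.array([float(a) for a in sys.argv[1:4]])-s["eef_pos"])/1000).round(4))
E
python3 st.py 557 290.3 -2
```

```text
time_s: 1.7
eef_pos: [558.3, 288.3, 103.1]
ee_rot: [-0.001, 0.206, 0.978, -0.001]
force: [-1.1, -0.5, 0.5]
grip_width: 0.918
grip_force: 0.0
t 1.7 p [558.3 288.3 103.1] q6 -0.864 F [-1.1 -0.5  0.5] T [ 0.08 -0.01 -0.04] g 0.918 0.0 zt [-0.002 -0.001 -1.   ]
tool shift m [0.0019 0.0015 0.1051]
```

```bash
python3 -m pendant '.001 .001 .04 0;.001 .0005 .04 0;0 0 .015 0;0 0 .01 0;0 0 0 0' 0.92 20; python3 st.py 557 290.3 -2
```

```text
time_s: 2.33
eef_pos: [555.4, 293.4, 0.9]
ee_rot: [0.0, 0.204, 0.979, 0.0]
force: [-0.4, 1.0, 0.2]
grip_width: 0.918
grip_force: 0.0
t 2.33 p [555.4 293.4   0.9] q6 -0.859 F [-0.4  1.   0.2] T [0.06 0.05 0.02] g 0.918 0.0 zt [ 0.001  0.    -1.   ]
tool shift m [-0.0027 -0.0022  0.0029]
```

```bash
python3 -m pendant '0 0 0 0;0 0 0 0;0 0 0 0;0 0 0 0' 0.65 20; python3 st.py 557 290.3 -2
```

```text
time_s: 2.82
eef_pos: [555.8, 293.4, 1.8]
ee_rot: [0.001, 0.204, 0.979, 0.001]
force: [-1.0, 0.4, 6.2]
grip_width: 0.739
grip_force: 22.6
t 2.83 p [555.8 293.4   1.8] q6 -0.86 F [-1.   0.4  6.2] T [-0.08  0.27  0.01] g 0.739 22.6 zt [ 0.002  0.001 -1.   ]
tool shift m [-0.0023 -0.0024  0.0038]
```

```bash
python3 -m pendant '0 0 -.002 0;0 0 -.002 .17;0 0 0 .175;0 0 0 .175;0 0 0 .175;0 0 0 .175;0 0 0 .175;0 0 0 .175;0 0 0 .175;0 0 0 .175' 0.95; python3 -m pendant '0 0 .002 0;0 0 0 0;0 0 0 0;0 0 0 0;0 0 0 0' 0.65 40;  python3 st.py 557 290.3 -2
```

```text
time_s: 4.08
eef_pos: [555.2, 293.1, 4.5]
ee_rot: [0.0, 0.838, 0.546, 0.0]
force: [1.2, -0.1, 0.3]
grip_width: 0.952
grip_force: 0.0
time_s: 4.7
eef_pos: [555.5, 293.2, 2.7]
ee_rot: [0.0, 0.836, 0.549, 0.0]
force: [0.3, -0.4, 5.5]
grip_width: 0.741
grip_force: 44.3
t 4.7 p [555.5 293.2   2.7] q6 0.709 F [ 0.3 -0.4  5.5] T [-0.04  0.06  0.12] g 0.741 44.3 zt [ 0.001  0.    -1.   ]
tool shift m [-0.002   0.0026  0.0047]
```

```bash
python3 -m pendant '0 0 -.02 0;0 0 -.05 0;0 0 -.06 0;0 0 -.06 0;0 0 0 0' - 60;  python3 st.py 493 -39.2 192
```

```text
time_s: 5.32
eef_pos: [556.6, 293.7, 198.5]
ee_rot: [0.001, 0.836, 0.548, 0.005]
force: [0.5, -0.1, -2.1]
grip_width: 0.732
grip_force: 66.2
t 5.33 p [556.6 293.7 198.5] q6 0.71 F [ 0.5 -0.1 -2.1] T [-0.02  0.09 -0.02] g 0.732 66.2 zt [ 0.009  0.003 -1.   ]
tool shift m [-0.3307  0.0744  0.0048]
```

```bash
python3 -m pendant '-.0472 .0106 0 0;-.0472 .0106 0 0;-.0472 .0106 0 0;-.0472 .0106 0 0;-.0472 .0106 0 0;-.0472 .0106 0 0;-.0472 .0106 0 0;0 0 0 0;0 0 0 0;0 0 0 0';  python3 st.py 493 -39.2 192
python3 - <<'E'
from h import *; import cv2
s=viewer.capture("scene");t=viewer.capture("top")
def crop(i,u,v,h=40): return cv2.resize(i[v-h:v+h,u-h:u+h],(400,400),interpolation=cv2.INTER_CUBIC)
cv2.imwrite("pics/above.png",np.hstack([crop(s["color"],193,150),crop(t["color"],326,195)])[:,:,::-1])
E
```

```text
time_s: 6.58
eef_pos: [491.1, -38.4, 192.2]
ee_rot: [-0.0, 0.836, 0.549, -0.0]
force: [0.9, 0.7, -1.6]
grip_width: 0.73
grip_force: 66.2
t 6.58 p [491.1 -38.4 192.2] q6 0.093 F [ 0.9  0.7 -1.6] T [-0.04  0.04 -0.01] g 0.73 66.2 zt [-0.  0. -1.]
tool shift m [-0.      0.002   0.0001]
```

View pics/above.png

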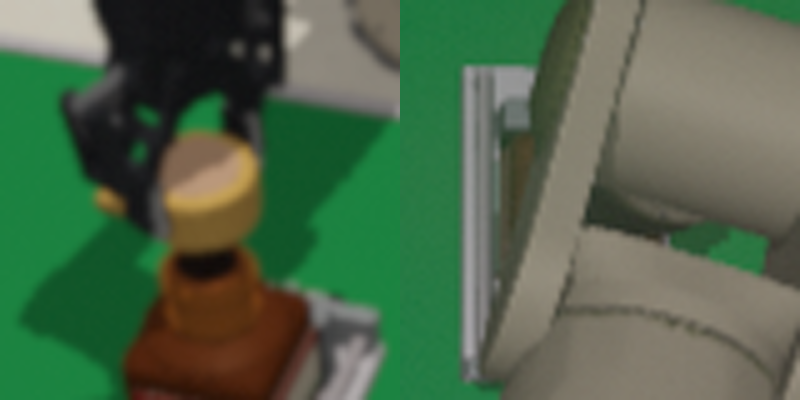

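The cap is held level just above the neck. Its top ellipse is centred at about (194.5,142.7) in scene. The arm hides the jar in the top view. I'll use this to correct the camera bias.

```bash
python3 - <<'E'
from h import *
s=viewer.capture("scene")
for z in (217,220,223): print(z,atz(s,194.5,142.7,z))
print(atz(s,193.8,161.3,155))
P=np.array(s["pose"]);f=192/np.tan(np.radians(s["vertical_fov"]/2))
def pr(p):
    c=P[:3,:3].T@(np.array(p)-P[:3,3]); return (c[:2]/c[2]*f+[s["cx"],s["cy"]]).round(2)
print(pr([491.1,-38.4,220]),pr([555.5,293.2,31]))
E
```

```text
217 [484.7 -34.3 217. ]
220 [488.  -32.7 220. ]
223 [491.3 -31.1 223. ]
[491.9 -41.  155. ]
[192.04 143.06] [304.67 231.31]
```

```bash
python3 -m pendant '-.0007 .0007 .014 0;0 0 .014 0;0 0 .004 0;0 0 .003 0;0 0 .002 0;0 0 0 0';  python3 st.py 492 -38 150
```

```text
time_s: 7.48
eef_pos: [491.6, -40.4, 155.4]
ee_rot: [0.0, 0.837, 0.548, 0.0]
force: [-0.6, -0.4, -0.7]
grip_width: 0.732
grip_force: 66.2
t 7.47 p [491.6 -40.4 155.4] q6 0.091 F [-0.6 -0.4 -0.7] T [ 0.01 -0.05 -0.01] g 0.732 66.2 zt [ 0. -0. -1.]
tool shift m [ 0.0023 -0.0006  0.0054]
```

```bash
python3 -m pendant '.0018 0 0 0;0 0 .002 0;0 0 0 0';  python3 st.py 492 -38.5 150;python3 -m pendant '0 0 .002 0;0 0 0 0';  python3 st.py 492 -38.5 150
```

```text
time_s: 7.85
eef_pos: [492.2, -38.6, 153.2]
ee_rot: [-0.0, 0.837, 0.548, -0.0]
force: [0.3, -0.4, -0.4]
grip_width: 0.728
grip_force: 66.2
t 7.85 p [492.2 -38.6 153.2] q6 0.095 F [ 0.3 -0.4 -0.4] T [-0.02 -0.01 -0.02] g 0.728 66.2 zt [-0.  0. -1.]
tool shift m [ 0.0001 -0.0002  0.0032]
time_s: 8.1
eef_pos: [492.2, -38.7, 151.1]
ee_rot: [-0.0, 0.837, 0.548, -0.0]
force: [-0.2, -0.3, -0.3]
grip_width: 0.734
grip_force: 66.2
t 8.1 p [492.2 -38.7 151.1] q6 0.095 F [-0.2 -0.3 -0.3] T [-0.   -0.02  0.02] g 0.734 66.2 zt [-0.  0. -1.]
tool shift m [ 0.0001 -0.0003  0.0011]
```

```bash
for i in 1 ; do python3 -m pendant '0 0 .0015 0;0 0 0 0';  python3 st.py;python3 -m pendant '0 0 .0015 0;0 0 0 0';  python3 st.py; done
```

```text
time_s: 8.35
eef_pos: [492.4, -38.7, 150.4]
ee_rot: [0.0, 0.836, 0.548, 0.0]
force: [-1.7, 0.2, 5.5]
grip_width: 0.73
grip_force: 66.8
t 8.35 p [492.4 -38.7 150.4] q6 0.095 F [-1.7  0.2  5.5] T [ 0.03  0.24 -0.03] g 0.73 66.8 zt [ 0.001 -0.    -1.   ]
time_s: 8.6
eef_pos: [492.6, -38.8, 149.8]
ee_rot: [0.001, 0.836, 0.548, 0.001]
force: [-5.2, 1.2, 13.6]
grip_width: 0.734
grip_force: 67.7
t 8.6 p [492.6 -38.8 149.8] q6 0.095 F [-5.2  1.2 13.6] T [ 0.05  0.61 -0.01] g 0.734 67.7 zt [ 0.002 -0.001 -1.   ]
```

```bash
python3 -m pendant '0 -.0003 -.0007 0;0 0 0 -.15;0 0 0 -.15;0 0 0 0';  python3 st.py;python3 -m pendant '0 0 0 -.15;0 0 0 -.15;0 0 0 0';  python3 st.py
```

```text
time_s: 9.1
eef_pos: [493.2, -39.2, 150.4]
ee_rot: [0.002, 0.745, 0.667, 0.001]
force: [1.9, 0.7, 7.2]
grip_width: 0.731
grip_force: 67.1
t 9.1 p [493.2 -39.2 150.4] q6 -0.207 F [1.9 0.7 7.2] T [ 0.17 -0.55  0.07] g 0.731 67.1 zt [ 0.004 -0.001 -1.   ]
time_s: 9.48
eef_pos: [491.9, -38.6, 148.9]
ee_rot: [-0.0, 0.638, 0.77, -0.0]
force: [0.4, -0.8, -0.5]
grip_width: 0.73
grip_force: 66.5
t 9.47 p [491.9 -38.6 148.9] q6 -0.504 F [ 0.4 -0.8 -0.5] T [-0.   -0.06 -0.02] g 0.73 66.5 zt [-0.  0. -1.]
```

```bash
python3 -m pendant '0 0 .002 0;0 0 .0015 0;0 0 0 0';  python3 st.py;python3 -m pendant '0 0 .0015 0;0 0 0 0';  python3 st.py
```

```text
time_s: 9.85
eef_pos: [491.9, -38.6, 145.3]
ee_rot: [-0.0, 0.638, 0.77, -0.0]
force: [0.2, -0.1, -0.3]
grip_width: 0.73
grip_force: 66.5
t 9.85 p [491.9 -38.6 145.3] q6 -0.504 F [ 0.2 -0.1 -0.3] T [-0.02 -0.01  0.03] g 0.73 66.5 zt [-0.  0. -1.]
time_s: 10.1
eef_pos: [492.0, -38.6, 144.0]
ee_rot: [0.0, 0.637, 0.771, -0.0]
force: [0.6, -1.2, -1.3]
grip_width: 0.727
grip_force: 66.5
t 10.1 p [492.  -38.6 144. ] q6 -0.505 F [ 0.6 -1.2 -1.3] T [0.04 0.01 0.01] g 0.727 66.5 zt [ 0. -0. -1.]
```

```bash
python3 -m pendant '0 0 .001 0;0 0 0 0';  python3 st.py;python3 -m pendant '0 0 .001 0;0 0 0 0';  python3 st.py
```

```text
time_s: 10.35
eef_pos: [492.1, -38.6, 143.7]
ee_rot: [0.0, 0.637, 0.771, 0.0]
force: [-2.9, -0.2, 6.4]
grip_width: 0.728
grip_force: 67.4
t 10.35 p [492.1 -38.6 143.7] q6 -0.505 F [-2.9 -0.2  6.4] T [ 0.05  0.36 -0.01] g 0.728 67.4 zt [ 0.001 -0.    -1.   ]
time_s: 10.6
eef_pos: [492.1, -38.6, 143.5]
ee_rot: [0.001, 0.637, 0.771, 0.0]
force: [-6.2, 2.0, 15.6]
grip_width: 0.731
grip_force: 68.4
t 10.6 p [492.1 -38.6 143.5] q6 -0.505 F [-6.2  2.  15.6] T [ 0.26  0.9  -0.02] g 0.731 68.4 zt [ 0.001 -0.001 -1.   ]
```

```bash
python3 -m pendant '0 0 -.0009 .1;0 0 .0002 .15;0 0 .0002 .15;0 0 .0002 .15;0 0 0 0';  python3 st.py;python3 -m pendant '0 0 .0002 .17;0 0 .0002 .17;0 0 .0002 .17;0 0 .0002 .17;0 0 0 0'; python3 st.py
```

```text
time_s: 11.22
eef_pos: [492.5, -38.7, 143.0]
ee_rot: [0.001, 0.822, 0.569, 0.001]
force: [-0.0, -0.7, 6.0]
grip_width: 0.732
grip_force: 67.1
t 11.22 p [492.5 -38.7 143. ] q6 0.044 F [-0.  -0.7  6. ] T [-0.05 -0.03 -0.1 ] g 0.732 67.1 zt [ 0.002 -0.001 -1.   ]
time_s: 11.85
eef_pos: [492.4, -38.7, 142.1]
ee_rot: [0.0, 0.965, 0.262, 0.001]
force: [-0.4, 1.2, 5.8]
grip_width: 0.732
grip_force: 67.2
t 11.85 p [492.4 -38.7 142.1] q6 0.724 F [-0.4  1.2  5.8] T [-0.06 -0.02 -0.04] g 0.732 67.2 zt [ 0.002 -0.    -1.   ]
```

```bash
python3 -m pendant '0 0 .0002 .17;0 0 .0002 .17;0 0 .0002 .17;0 0 .0002 .17;0 0 .0002 .17;0 0 .0002 .17;0 0 0 0';  python3 st.py;python3 -m pendant '0 0 .0002 .17;0 0 .0002 .17;0 0 .0002 .17;0 0 .0002 .17;0 0 .0002 .17;0 0 0 .1;0 0 0 0'; python3 st.py
```

```text
time_s: 12.72
eef_pos: [492.4, -38.7, 140.8]
ee_rot: [-0.0, 0.97, -0.242, 0.001]
force: [0.3, -0.1, 4.8]
grip_width: 0.731
grip_force: 67.1
t 12.72 p [492.4 -38.7 140.8] q6 1.743 F [ 0.3 -0.1  4.8] T [ 0.01 -0.02 -0.07] g 0.731 67.1 zt [ 0.001 -0.    -1.   ]
time_s: 13.6
eef_pos: [492.2, -38.6, 139.6]
ee_rot: [-0.0, 0.753, -0.658, 0.0]
force: [-0.8, 0.8, 5.4]
grip_width: 0.729
grip_force: 67.1
t 13.6 p [492.2 -38.6 139.6] q6 2.691 F [-0.8  0.8  5.4] T [ 0.11 -0.01 -0.01] g 0.729 67.1 zt [ 0.001 -0.    -1.   ]
```

```bash
python3 -m pendant '0 0 -.0005 0;0 0 0 0;0 0 0 0;0 0 0 0' 0.92;  python3 st.py;python3 -m pendant '0 0 0 -.176;0 0 0 -.176;0 0 0 -.176;0 0 0 -.176;0 0 0 -.176;0 0 0 -.176;0 0 0 -.176;0 0 0 -.176;0 0 0 -.176;0 0 0 -.176'; python3 st.py;python3 -m pendant '0 0 0 -.176;0 0 0 -.176;0 0 0 -.176;0 0 0 -.176;0 0 0 -.176;0 0 0 -.176;0 0 0 -.176;0 0 0 -.176;0 0 0 -.176;0 0 0 -.176';python3 -m pendant '0 0 0 -.176;0 0 0 -.176;0 0 0 -.176;0 0 0 -.176;0 0 0 -.176;0 0 0 -.176;0 0 0 -.176;0 0 0 -.176;0 0 0 -.176;0 0 0 0'; python3 st.py 492.2 -38.6 139
```

```text
time_s: 14.1
eef_pos: [491.9, -38.6, 139.7]
ee_rot: [0.0, 0.752, -0.659, -0.0]
force: [-0.4, -0.2, -0.1]
grip_width: 0.92
grip_force: 0.0
t 14.1 p [491.9 -38.6 139.7] q6 2.694 F [-0.4 -0.2 -0.1] T [-0.03  0.02 -0.05] g 0.92 0.0 zt [-0.  0. -1.]
time_s: 15.35
eef_pos: [491.9, -38.6, 139.7]
ee_rot: [-0.0, 0.987, 0.162, -0.0]
force: [-0.4, -0.5, 0.6]
grip_width: 0.919
grip_force: 0.0
t 15.35 p [491.9 -38.6 139.7] q6 0.929 F [-0.4 -0.5  0.6] T [-0.01 -0.07 -0.03] g 0.919 0.0 zt [-0.  0. -1.]
time_s: 16.6
eef_pos: [491.9, -38.6, 139.7]
ee_rot: [-0.0, 0.504, 0.864, -0.0]
force: [-1.2, -0.1, -0.6]
grip_width: 0.921
grip_force: 0.0
time_s: 17.85
eef_pos: [491.9, -38.6, 139.8]
ee_rot: [-0.0, -0.258, 0.966, 0.0]
force: [-1.3, 0.6, 0.0]
grip_width: 0.919
grip_force: 0.0
t 17.85 p [491.9 -38.6 139.8] q6 -2.408 F [-1.3  0.6  0. ] T [ 0.02  0.05 -0.02] g 0.919 0.0 zt [-0.  0. -1.]
tool shift m [-0.0002 -0.0002  0.0008]
```

```bash
python3 -m pendant '0 0 0 -.17;0 0 0 0;0 0 0 0;0 0 0 0;0 0 0 0;0 0 0 0' 0.65 60;  python3 st.py
python3 - <<'E'
from h import *; import cv2
s=viewer.capture("scene")["color"]
cv2.imwrite("pics/regrip.png",cv2.resize(s[110:210,143:243],(500,500),interpolation=cv2.INTER_CUBIC)[:,:,::-1])
E
```

```text
time_s: 18.6
eef_pos: [492.3, -38.6, 140.2]
ee_rot: [0.001, -0.338, 0.941, -0.0]
force: [-0.1, 1.3, 6.3]
grip_width: 0.731
grip_force: 64.6
t 18.6 p [492.3 -38.6 140.2] q6 -2.576 F [-0.1  1.3  6.3] T [ 0.03 -0.11  0.05] g 0.731 64.6 zt [ 0.001 -0.    -1.   ]
```

View pics/regrip.png

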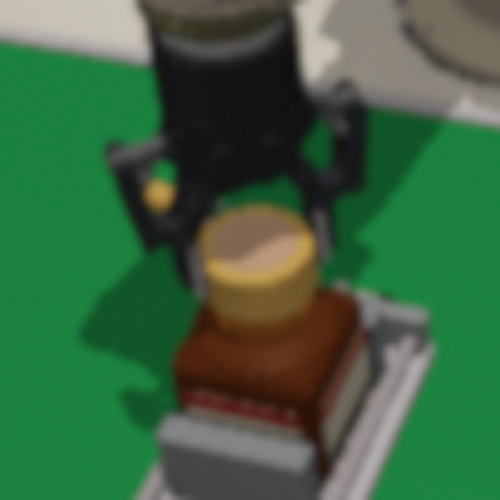

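The cap sits level on the neck and is gripped again, at about (195,163) in scene. I'll keep turning clockwise.

```bash
python3 -m pendant '0 0 .0002 .17;0 0 .0002 .17;0 0 .0002 .17;0 0 .0002 .17;0 0 .0002 .17;0 0 .0002 .17;0 0 .0002 .17;0 0 .0002 .17;0 0 .0002 .17;0 0 0 0';  python3 st.py;python3 -m pendant '0 0 .0002 .17;0 0 .0002 .17;0 0 .0002 .17;0 0 .0002 .17;0 0 .0002 .17;0 0 .0002 .17;0 0 .0002 .17;0 0 .0002 .17;0 0 0 0';python3 st.py
```

```text
time_s: 19.9
eef_pos: [492.3, -38.7, 138.3]
ee_rot: [0.001, 0.408, 0.913, 0.0]
force: [0.6, -0.1, 3.9]
grip_width: 0.733
grip_force: 64.7
t 19.9 p [492.3 -38.7 138.3] q6 -1.047 F [ 0.6 -0.1  3.9] T [-0.03 -0.19 -0.11] g 0.733 64.7 zt [ 0.001 -0.    -1.   ]
time_s: 21.02
eef_pos: [491.9, -38.8, 136.4]
ee_rot: [0.0, 0.89, 0.456, -0.0]
force: [-0.7, -2.4, 3.7]
grip_width: 0.731
grip_force: 64.8
t 21.02 p [491.9 -38.8 136.4] q6 0.308 F [-0.7 -2.4  3.7] T [-0.32 -0.01 -0.05] g 0.731 64.8 zt [-0.    -0.001 -1.   ]
```

```bash
python3 -m pendant '0 0 .0002 .15;0 0 .0002 .15;0 0 .0002 .15;0 0 0 0';  python3 st.py;python3 -m pendant '0 0 .0001 .15;0 0 .0001 .15;0 0 .0001 .15;0 0 0 0';python3 st.py
```

```text
time_s: 21.52
eef_pos: [492.0, -38.7, 135.9]
ee_rot: [0.0, 0.969, 0.247, 0.0]
force: [-0.2, -1.1, 4.6]
grip_width: 0.732
grip_force: 64.9
t 21.52 p [492.  -38.7 135.9] q6 0.756 F [-0.2 -1.1  4.6] T [-0.04 -0.07 -0.07] g 0.732 64.9 zt [ 0. -0. -1.]
time_s: 22.02
eef_pos: [492.0, -38.6, 135.8]
ee_rot: [0.0, 1.0, 0.024, 0.0]
force: [-0.5, 0.3, 7.1]
grip_width: 0.733
grip_force: 65.2
t 22.02 p [492.  -38.6 135.8] q6 1.206 F [-0.5  0.3  7.1] T [ 0.18 -0.   -0.01] g 0.733 65.2 zt [ 0. -0. -1.]
```

```bash
python3 -m pendant '0 0 0 .12;0 0 0 .12;0 0 0 0';  python3 st.py;python3 -m pendant '0 0 0 .12;0 0 0 .12;0 0 0 0';python3 st.py;python3 -m pendant '0 0 0 .1;0 0 0 .1;0 0 0 0';python3 st.py
```

```text
time_s: 22.4
eef_pos: [492.1, -38.6, 135.9]
ee_rot: [-0.0, 0.995, -0.095, 0.0]
force: [-0.9, 0.7, 6.0]
grip_width: 0.734
grip_force: 65.2
t 22.4 p [492.1 -38.6 135.9] q6 1.446 F [-0.9  0.7  6. ] T [ 0.16  0.04 -0.03] g 0.734 65.2 zt [ 0.  0. -1.]
time_s: 22.78
eef_pos: [492.1, -38.5, 135.8]
ee_rot: [-0.0, 0.977, -0.214, 0.0]
force: [0.2, 1.1, 6.5]
grip_width: 0.729
grip_force: 65.2
t 22.77 p [492.1 -38.5 135.8] q6 1.686 F [0.2 1.1 6.5] T [ 0.2  -0.04  0.01] g 0.729 65.2 zt [ 0. -0. -1.]
time_s: 23.15
eef_pos: [492.1, -38.6, 135.9]
ee_rot: [-0.0, 0.951, -0.31, 0.0]
force: [-0.4, 0.4, 6.3]
grip_width: 0.734
grip_force: 65.1
t 23.15 p [492.1 -38.6 135.9] q6 1.885 F [-0.4  0.4  6.3] T [ 0.14 -0.04 -0.04] g 0.734 65.1 zt [ 0.001 -0.    -1.   ]
```

```bash
python3 -m pendant '0 0 0 .08;0 0 0 0';  python3 st.py;python3 -m pendant '0 0 0 .08;0 0 0 0';python3 st.py;python3 -m pendant '0 0 0 .06;0 0 0 0';python3 st.py
```

```text
time_s: 23.4
eef_pos: [492.1, -38.5, 135.9]
ee_rot: [-0.0, 0.938, -0.348, 0.0]
force: [0.0, 1.1, 5.9]
grip_width: 0.732
grip_force: 65.1
t 23.4 p [492.1 -38.5 135.9] q6 1.965 F [0.  1.1 5.9] T [ 0.18 -0.1  -0.09] g 0.732 65.1 zt [ 0.001 -0.    -1.   ]
time_s: 23.65
eef_pos: [492.2, -38.6, 135.9]
ee_rot: [-0.0, 0.923, -0.385, 0.0]
force: [0.4, 1.7, 7.0]
grip_width: 0.736
grip_force: 65.1
t 23.65 p [492.2 -38.6 135.9] q6 2.045 F [0.4 1.7 7. ] T [ 0.12 -0.05 -0.01] g 0.736 65.1 zt [ 0.001 -0.    -1.   ]
time_s: 23.9
eef_pos: [492.2, -38.6, 135.9]
ee_rot: [-0.0, 0.911, -0.413, 0.0]
force: [0.5, 0.5, 6.9]
grip_width: 0.728
grip_force: 65.1
t 23.9 p [492.2 -38.6 135.9] q6 2.105 F [0.5 0.5 6.9] T [ 0.15 -0.08 -0.02] g 0.728 65.1 zt [ 0.001 -0.    -1.   ]
```

```bash
python3 -m pendant '0 0 0 .07;0 0 0 0';  python3 st.py;python3 -m pendant '0 0 0 .07;0 0 0 0';python3 st.py;python3 -m pendant '0 0 0 .07;0 0 0 0';python3 st.py
```

```text
time_s: 24.15
eef_pos: [492.2, -38.6, 135.9]
ee_rot: [-0.0, 0.896, -0.444, 0.0]
force: [-0.1, 1.0, 7.2]
grip_width: 0.729
grip_force: 65.1
t 24.15 p [492.2 -38.6 135.9] q6 2.175 F [-0.1  1.   7.2] T [ 0.14 -0.1  -0.08] g 0.729 65.1 zt [ 0.001 -0.    -1.   ]
time_s: 24.4
eef_pos: [492.2, -38.6, 135.8]
ee_rot: [-0.0, 0.88, -0.475, 0.0]
force: [0.9, 0.9, 6.6]
grip_width: 0.729
grip_force: 65.1
t 24.4 p [492.2 -38.6 135.8] q6 2.245 F [0.9 0.9 6.6] T [ 0.13 -0.15 -0.02] g 0.729 65.1 zt [ 0.001 -0.    -1.   ]
time_s: 24.65
eef_pos: [492.2, -38.6, 135.8]
ee_rot: [-0.0, 0.863, -0.506, 0.0]
force: [0.8, 1.1, 5.6]
grip_width: 0.731
grip_force: 65.1
t 24.65 p [492.2 -38.6 135.8] q6 2.315 F [0.8 1.1 5.6] T [ 0.18 -0.13 -0.05] g 0.731 65.1 zt [ 0.001 -0.    -1.   ]
```

```bash
python3 -m pendant '0 0 0 .06;0 0 0 0';  python3 st.py;python3 -m pendant '0 0 0 .06;0 0 0 0';python3 st.py;python3 -m pendant '0 0 0 .06;0 0 0 0';python3 st.py
```

```text
time_s: 24.9
eef_pos: [492.2, -38.6, 135.9]
ee_rot: [-0.0, 0.847, -0.531, 0.0]
force: [-0.2, 1.3, 5.2]
grip_width: 0.732
grip_force: 65.0
t 24.9 p [492.2 -38.6 135.9] q6 2.375 F [-0.2  1.3  5.2] T [ 0.17 -0.22 -0.07] g 0.732 65.0 zt [ 0.001 -0.    -1.   ]
time_s: 25.15
eef_pos: [492.2, -38.5, 135.9]
ee_rot: [-0.0, 0.831, -0.557, 0.0]
force: [0.4, 1.6, 6.2]
grip_width: 0.729
grip_force: 65.0
t 25.15 p [492.2 -38.5 135.9] q6 2.435 F [0.4 1.6 6.2] T [ 0.18 -0.2  -0.16] g 0.729 65.0 zt [ 0.001  0.    -1.   ]
time_s: 25.4
eef_pos: [492.2, -38.5, 135.8]
ee_rot: [-0.0, 0.814, -0.581, 0.0]
force: [0.3, 1.6, 6.8]
grip_width: 0.735
grip_force: 65.1
t 25.4 p [492.2 -38.5 135.8] q6 2.495 F [0.3 1.6 6.8] T [ 0.21 -0.15 -0.27] g 0.735 65.1 zt [ 0.001  0.    -1.   ]
```

```bash
python3 -m pendant '0 0 0 .04;0 0 0 0';  python3 st.py;python3 -m pendant '0 0 0 .04;0 0 0 0';python3 st.py
```

```text
time_s: 25.65
eef_pos: [492.2, -38.5, 135.9]
ee_rot: [-0.0, 0.802, -0.597, 0.0]
force: [0.5, 2.3, 5.4]
grip_width: 0.732
grip_force: 65.1
t 25.65 p [492.2 -38.5 135.9] q6 2.535 F [0.5 2.3 5.4] T [ 0.27 -0.19 -0.23] g 0.732 65.1 zt [ 0.001  0.    -1.   ]
time_s: 25.9
eef_pos: [492.2, -38.4, 135.9]
ee_rot: [-0.0, 0.79, -0.613, 0.0]
force: [0.4, 1.9, 6.7]
grip_width: 0.731
grip_force: 65.1
t 25.9 p [492.2 -38.4 135.9] q6 2.575 F [0.4 1.9 6.7] T [ 0.23 -0.16 -0.25] g 0.731 65.1 zt [ 0.001  0.    -1.   ]
```

```bash
python3 -m pendant '0 0 0 .05;0 0 0 0';  python3 st.py;python3 -m pendant '0 0 0 .04;0 0 0 0';python3 st.py
```

```text
time_s: 26.15
eef_pos: [492.2, -38.4, 135.8]
ee_rot: [-0.0, 0.774, -0.633, 0.0]
force: [0.1, 2.7, 6.8]
grip_width: 0.73
grip_force: 65.1
t 26.15 p [492.2 -38.4 135.8] q6 2.625 F [0.1 2.7 6.8] T [ 0.28 -0.11 -0.39] g 0.73 65.1 zt [ 0.001  0.    -1.   ]
time_s: 26.4
eef_pos: [492.2, -38.3, 135.8]
ee_rot: [-0.0, 0.762, -0.648, 0.0]
force: [0.1, 2.5, 5.7]
grip_width: 0.732
grip_force: 65.1
t 26.4 p [492.2 -38.3 135.8] q6 2.665 F [0.1 2.5 5.7] T [ 0.29 -0.18 -0.15] g 0.732 65.1 zt [ 0.001  0.    -1.   ]
```

```bash
sed -i 's/^print("t"/print("tau6",s["tau"][5].round(3),"t"/' st.py; for i in 1; do python3 -m pendant '0 0 0 0' - 100 >/dev/null; python3 st.py; python3 -m pendant '0 0 0 0'>/dev/null; python3 st.py; python3 -m pendant '0 0 0 .04;0 0 0 0'>/dev/null; python3 st.py; python3 -m pendant '0 0 0 .04;0 0 0 0'>/dev/null; python3 st.py; done
```

```text
tau6 -0.128 t 26.52 p [492.2 -38.4 136.2] q6 2.665 F [-0.3  3.2  9.1] T [ 0.36  0.12 -0.1 ] g 0.725 107.4 zt [ 0.001  0.    -1.   ]
tau6 -0.128 t 26.65 p [492.2 -38.3 136.1] q6 2.665 F [-1.   2.5  9.6] T [ 0.32  0.13 -0.13] g 0.719 107.4 zt [ 0.001  0.    -1.   ]
tau6 -0.114 t 26.9 p [492.2 -38.3 136.1] q6 2.705 F [-1.  3. 10.] T [ 0.35  0.12 -0.15] g 0.72 107.7 zt [ 0.001  0.    -1.   ]
tau6 -0.04 t 27.15 p [492.3 -38.3 136.1] q6 2.745 F [-0.4  3.3 10.1] T [ 0.38  0.1  -0.12] g 0.722 107.7 zt [ 0.001  0.    -1.   ]
```

```bash
python3 -m pendant '0 0 0 0;0 0 0 0;0 0 0 0' 0.92>/dev/null;  python3 st.py;python3 - <<'E'
from h import *; import cv2
s=viewer.capture("scene")["color"]
cv2.imwrite("pics/rel.png",cv2.resize(s[130:200,158:228],(560,560),interpolation=cv2.INTER_CUBIC)[:,:,::-1])
E
```

```text
tau6 -0.025 t 27.52 p [491.8 -38.6 135.3] q6 2.75 F [ 0.1 -0.2 -0.1] T [ 0.05  0.05 -0.01] g 0.919 0.0 zt [-0.001  0.    -1.   ]
```

View pics/rel.png

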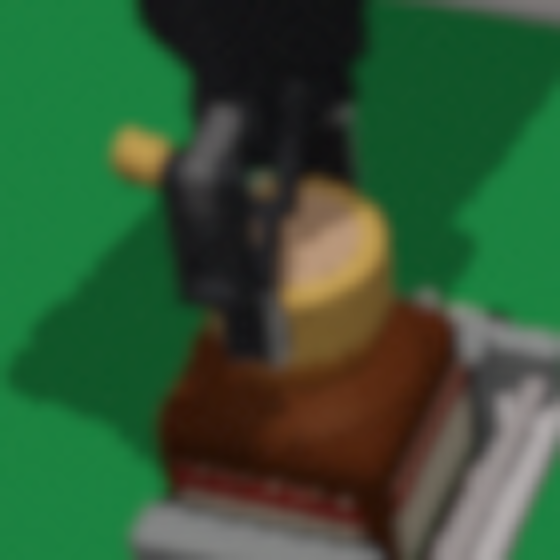

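The cap, at about (200,163) in scene, sits level and low on the neck with nothing touching it. I'll wind back half a turn, regrip harder and check the moment.

```bash
python3 -m pendant '0 0 0 -.175;0 0 0 -.175;0 0 0 -.175;0 0 0 -.175;0 0 0 -.175;0 0 0 -.175;0 0 0 -.175;0 0 0 -.175;0 0 0 -.175'>/dev/null;python3 -m pendant '0 0 0 -.175;0 0 0 -.175;0 0 0 -.175;0 0 0 -.175;0 0 0 -.175;0 0 0 -.175;0 0 0 -.175;0 0 0 -.175;0 0 0 -.175;0 0 0 0'>/dev/null; python3 -m pendant '0 0 0 0;0 0 0 0;0 0 0 0;0 0 0 0;0 0 0 0' 0.6 90 >/dev/null; python3 st.py; python3 -m pendant '0 0 0 .06;0 0 0 0'>/dev/null; python3 st.py; python3 -m pendant '0 0 0 .06;0 0 0 0'>/dev/null; python3 st.py
```

```text
tau6 -0.02 t 30.57 p [492.3 -38.6 136.3] q6 -0.397 F [-1.9  0.7  7. ] T [0.24 0.22 0.  ] g 0.725 99.7 zt [ 0.001 -0.    -1.   ]
tau6 -0.293 t 30.82 p [492.3 -38.4 136.3] q6 -0.336 F [-1.3  0.6  6.8] T [ 0.28  0.15 -0.39] g 0.726 99.7 zt [ 0.001  0.    -1.   ]
tau6 -0.362 t 31.07 p [492.3 -38.3 136.3] q6 -0.275 F [-1.6  2.6  7.4] T [ 0.42  0.24 -0.46] g 0.721 99.8 zt [ 0.001  0.    -1.   ]
```

```bash
for i in 1; do python3 -m pendant '0 0 0 0'>/dev/null; python3 st.py; python3 -m pendant '0 0 0 .04;0 0 0 0'>/dev/null; python3 st.py; python3 -m pendant '0 0 0 .04;0 0 0 0'>/dev/null; python3 st.py; done
```

```text
tau6 -0.509 t 31.2 p [492.3 -38.3 136.3] q6 -0.276 F [-1.2  3.2  7.7] T [ 0.44  0.23 -0.46] g 0.723 99.8 zt [ 0.001  0.001 -1.   ]
tau6 -0.065 t 31.45 p [492.3 -38.2 136.3] q6 -0.236 F [-2.1  3.   8.5] T [ 0.42  0.2  -0.13] g 0.723 99.7 zt [ 0.001  0.    -1.   ]
tau6 -0.112 t 31.7 p [492.3 -38.2 136.3] q6 -0.196 F [-1.8  3.3  7.9] T [ 0.51  0.17 -0.12] g 0.724 99.8 zt [ 0.001  0.    -1.   ]
```

```bash
python3 -m pendant '0 0 0 0;0 0 0 0' 0.85 >/dev/null; python3 st.py 492.2 -38.4 135.5; python3 -m pendant '0 0 -.0003 0;0 0 0 0;0 0 0 0;0 0 0 0' 0.6 120 >/dev/null; python3 st.py; for i in 1; do python3 -m pendant '0 0 0 .05;0 0 0 0'>/dev/null; python3 st.py; python3 -m pendant '0 0 0 .05;0 0 0 0'>/dev/null; python3 st.py; python3 -m pendant '0 0 0 0'>/dev/null; python3 st.py; done
```

```text
tau6 0.018 t 31.95 p [491.9 -38.7 135.5] q6 -0.198 F [ 0.4 -0.6  0.5] T [-0.07 -0.02 -0.02] g 0.849 0.0 zt [-0. -0. -1.]
tool shift m [ 0.0003  0.0002 -0.    ]
tau6 0.023 t 32.45 p [492.2 -38.7 136.7] q6 -0.199 F [-3.4  0.6  8.6] T [0.17 0.41 0.05] g 0.716 131.7 zt [ 0.001 -0.    -1.   ]
tau6 -0.187 t 32.7 p [492.2 -38.5 136.7] q6 -0.148 F [-2.4  1.   7.8] T [ 0.29  0.42 -0.28] g 0.717 131.9 zt [ 0.001 -0.    -1.   ]
tau6 -0.08 t 32.95 p [492.3 -38.3 136.7] q6 -0.098 F [-2.   3.   8.5] T [ 0.46  0.31 -0.27] g 0.712 131.9 zt [ 0.001  0.    -1.   ]
tau6 -0.181 t 33.08 p [492.3 -38.3 136.7] q6 -0.098 F [-1.4  3.5  8.7] T [ 0.54  0.32 -0.19] g 0.713 131.9 zt [ 0.001  0.    -1.   ]
```

```bash
for i in 1; do python3 -m pendant '0 0 0 .06;0 0 0 0'>/dev/null; python3 st.py; python3 -m pendant '0 0 0 .06;0 0 0 0'>/dev/null; python3 st.py;  python3 -m pendant '0 0 0 -.03;0 0 0 0'>/dev/null; python3 st.py; python3 -m pendant '0 0 0 -.03;0 0 0 0'>/dev/null; python3 st.py; python3 -m pendant '0 0 0 .06;0 0 0 0'>/dev/null; python3 st.py;done
```

```text
tau6 -0.196 t 33.33 p [492.3 -38.1 136.7] q6 -0.038 F [-1.4  4.2  8.2] T [ 0.74  0.2  -0.26] g 0.711 131.9 zt [ 0.001  0.001 -1.   ]
tau6 -0.159 t 33.58 p [492.5 -38.  136.7] q6 0.022 F [-1.3  4.7  6.6] T [ 0.83  0.11 -0.29] g 0.714 131.8 zt [ 0.002  0.001 -1.   ]
tau6 -0.259 t 33.83 p [492.5 -38.2 136.7] q6 -0.008 F [-0.2  5.1  8.1] T [ 0.75  0.14 -0.21] g 0.718 131.8 zt [ 0.002  0.001 -1.   ]
tau6 0.058 t 34.08 p [492.4 -38.4 136.7] q6 -0.039 F [-0.4  2.6  7.7] T [0.54 0.14 0.05] g 0.715 131.8 zt [ 0.002  0.    -1.   ]
tau6 -0.194 t 34.33 p [492.4 -38.2 136.7] q6 0.022 F [-0.5  4.3  8.5] T [ 0.65  0.22 -0.27] g 0.714 131.8 zt [ 0.002  0.    -1.   ]
```

```bash
python3 -m pendant '0 0 0 0;0 0 0 0' 0.95 >/dev/null; python3 -m pendant '0 0 -.03 0;0 0 -.05 0;0 0 -.05 0;0 0 0 0;0 0 0 0' >/dev/null; python3 st.py 492.2 -38.4 135.5; python3 - <<'E'
from h import *; import cv2
s=viewer.capture("scene"); P=np.array(s["pose"]);f=192/np.tan(np.radians(s["vertical_fov"]/2))
np.save("pics/up.npy",s["color"])
def pr(p):
    c=(np.array(p)-P[:3,3])@P[:3,:3]; return c[:,:2]/c[:,2:]*f+[s["cx"],s["cy"]]
b=np.array([193.8,161.3])-pr([[492.2,-38.5,155]])[0]; print("bias",b)
a=np.linspace(0,2*np.pi,100); I=s["color"][125:195,158:228]
out=[]
for zc in (147.6,150.6):
    J=cv2.resize(I,(560,560),interpolation=cv2.INTER_CUBIC)[:400,100:500].copy()
    for z in (zc-15.5,zc+15.5):
        q=pr(np.c_[492.2+32*np.cos(a),-38.5+32*np.sin(a),0*a+z])+b
        q=(q-[158,125]+.5)*8-[100,0]; cv2.polylines(J,[q.round().astype(int)],True,(0,0,255),1)
    out.append(J)
cv2.imwrite("pics/fit.png",np.hstack(out)[:,:,::-1])
E
```

```text
tau6 0.001 t 35.2 p [491.6 -38.6 265. ] q6 0.021 F [-0.1 -0.1 -0.2] T [-0.03 -0.04  0.03] g 0.949 0.0 zt [-0.001  0.    -1.   ]
tool shift m [0.0004 0.0006 0.1295]
bias [-0.80221781 -0.23529175]
```

View pics/fit.png

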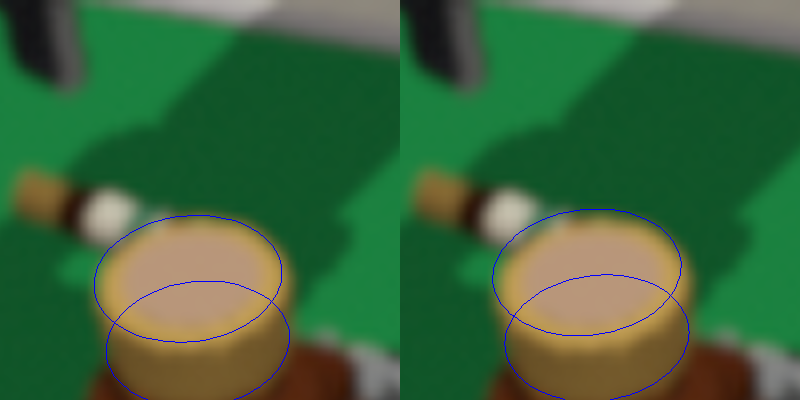

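The drawn outlines show the cap level and at about its home height; its top edge is at or slightly below the 147.6 mm prediction. My grips were probably too high on the cap, so I'll regrip 5–6 mm lower to check tightness.

```bash
python3 -m pendant '.0004 .0006 .05 0;0 0 .05 0;0 0 .025 0;0 0 .009 0;0 0 0 0;0 0 0 0' 0.95 >/dev/null; python3 st.py 492.2 -38.4 130.5; python3 -m pendant '0 0 -.0005 0;0 0 0 0;0 0 0 0;0 0 0 0;0 0 0 0' 0.6 90 >/dev/null; python3 st.py; for i in 1; do python3 -m pendant '0 0 0 .04;0 0 0 0'>/dev/null; python3 st.py; python3 -m pendant '0 0 0 .04;0 0 0 0'>/dev/null; python3 st.py;  done
```

```text
tau6 0.0 t 36.0 p [493.1 -38.5 132.7] q6 0.022 F [-0.1  0.2  0.4] T [ 0.02  0.03 -0.  ] g 0.951 0.0 zt [ 0.002 -0.001 -1.   ]
tool shift m [-0.0002 -0.0009  0.0022]
tau6 0.088 t 36.62 p [492.4 -38.3 133.7] q6 0.021 F [-6.5  2.1 11.5] T [0.28 1.22 0.09] g 0.724 99.4 zt [-0. -0. -1.]
tau6 0.262 t 36.88 p [492.5 -38.1 133.7] q6 0.061 F [-5.9  2.2 10.5] T [0.46 1.06 0.25] g 0.724 99.4 zt [ 0. -0. -1.]
tau6 0.361 t 37.12 p [492.7 -38.  133.7] q6 0.101 F [-4.7  3.2  9.9] T [0.62 0.89 0.33] g 0.732 99.3 zt [ 0.001 -0.    -1.   ]
```

```bash
for i in 1; do python3 -m pendant '0 0 0 .04;0 0 0 0'>/dev/null; python3 st.py; python3 -m pendant '0 0 0 .04;0 0 0 0'>/dev/null; python3 st.py; python3 -m pendant '0 0 0 0'>/dev/null; python3 st.py; done
```

```text
tau6 0.226 t 37.38 p [492.9 -38.  133.7] q6 0.141 F [-2.8  3.  10.3] T [0.67 0.8  0.21] g 0.723 99.3 zt [ 0.001 -0.    -1.   ]
tau6 0.106 t 37.62 p [492.9 -38.  133.7] q6 0.181 F [-2.7  3.3  8.7] T [0.63 0.72 0.04] g 0.727 99.2 zt [ 0.001 -0.    -1.   ]
tau6 0.092 t 37.75 p [492.9 -38.  133.7] q6 0.182 F [-2.9  4.1  9.1] T [0.69 0.68 0.07] g 0.721 99.2 zt [ 0.001  0.    -1.   ]
```

```bash
for i in 1; do python3 -m pendant '0 0 -.001 0;0 0 0 0'>/dev/null; python3 st.py; python3 -m pendant '0 0 -.0007 0;0 0 0 0'>/dev/null; python3 st.py; python3 -m pendant '0 0 -.0007 0;0 0 0 0'>/dev/null; python3 st.py; done
```

```text
tau6 0.025 t 38.0 p [492.9 -38.  133.8] q6 0.182 F [0.2 5.2 4.3] T [ 0.86  0.04 -0.02] g 0.72 99.2 zt [ 0.001  0.001 -1.   ]
tau6 0.037 t 38.25 p [492.9 -38.  133.8] q6 0.182 F [ 3.4  5.6 -2.3] T [ 0.82 -0.42  0.03] g 0.725 99.2 zt [ 0.     0.001 -1.   ]
tau6 -0.032 t 38.5 p [492.8 -38.  133.8] q6 0.182 F [ 6.1  5.  -7.5] T [ 0.69 -0.93 -0.02] g 0.724 100.7 zt [ 0.     0.001 -1.   ]
```

```bash
python3 -m pendant '0 0 .001 0;0 0 0 0;0 0 0 0' 0.88 >/dev/null; python3 st.py 492.3 -38.5 132; python3 -m pendant '0 0 0 -.15;0 0 0 -.15;0 0 0 -.15;0 0 0 -.15;0 0 0 -.15;0 0 0 -.15;0 0 0 -.15;0 0 0 0' >/dev/null; python3 st.py 492.3 -38.5 132
```

```text
tau6 0.0 t 38.88 p [492.7 -38.6 133.9] q6 0.182 F [-0.2  1.4  0.1] T [ 0.01 -0.01 -0.02] g 0.879 0.0 zt [ 0. -0. -1.]
tool shift m [-0.0001 -0.0004  0.0019]
tau6 -0.851 t 39.88 p [492.7 -38.5 133.9] q6 -0.867 F [-0.2 -0.9 -0.4] T [-0.04 -0.05  0.03] g 0.881 0.0 zt [ 0. -0. -1.]
tool shift m [ 0.0002 -0.0003  0.0019]
```

```bash
python3 -m pendant '.0002 -.0003 .002 0;0 0 0 0;0 0 0 0;0 0 0 0;0 0 0 0' 0.6 120 >/dev/null; python3 st.py; python3 -m pendant '0 0 -.001 0;0 0 0 0' >/dev/null;python3 st.py; for i in 1; do python3 -m pendant '0 0 0 .03;0 0 0 0'>/dev/null; python3 st.py; python3 -m pendant '0 0 0 .03;0 0 0 0'>/dev/null; python3 st.py;  python3 -m pendant '0 0 0 .03;0 0 0 0'>/dev/null; python3 st.py;  python3 -m pendant '0 0 0 .03;0 0 0 0'>/dev/null; python3 st.py; done
```

```text
tau6 -0.157 t 40.5 p [493.9 -38.  133.9] q6 -0.865 F [ 0.4  6.  16.7] T [ 0.96 -0.09 -0.13] g 0.718 126.6 zt [ 0.005  0.    -1.   ]
tau6 -0.129 t 40.75 p [493.9 -38.  133.9] q6 -0.865 F [5.4 4.8 6.6] T [ 0.86 -0.79 -0.15] g 0.72 129.8 zt [ 0.005  0.    -1.   ]
tau6 0.93 t 41.0 p [493.8 -38.  133.9] q6 -0.837 F [5.2 4.8 6.2] T [ 0.81 -0.75  0.9 ] g 0.72 130.0 zt [ 0.005 -0.    -1.   ]
tau6 0.429 t 41.25 p [493.8 -38.1 133.9] q6 -0.806 F [4.2 3.7 6.3] T [ 0.66 -0.59  0.42] g 0.719 130.0 zt [ 0.005 -0.    -1.   ]
tau6 -0.079 t 41.5 p [493.6 -38.2 133.9] q6 -0.776 F [2.8 3.9 6.5] T [ 0.56 -0.42 -0.05] g 0.718 130.0 zt [ 0.004 -0.    -1.   ]
tau6 0.977 t 41.75 p [493.6 -38.1 133.9] q6 -0.747 F [1.9 3.9 7.2] T [ 0.72 -0.54  0.97] g 0.715 130.1 zt [ 0.004 -0.001 -1.   ]
```

The moment now climbs to 0.9–0.97 N m within 0.03 rad and then the pads slip. The cap is home and hand-tight, so I'll let go and retreat.

```bash
python3 -m pendant '0 0 0 0;0 0 0 0;0 0 0 0' 0.98 >/dev/null; python3 -m pendant '0 0 -.02 0;0 0 -.05 0;0 0 -.05 0;0 0 -.05 0;0 0 -.04 0;0 0 0 0;0 0 0 0'; python3 - <<'E'
from h import *; import cv2
s=viewer.capture("scene")["color"]
cv2.imwrite("pics/end.png",s[:,:,::-1])
E
```

```text
time_s: 43.0
eef_pos: [492.0, -38.4, 341.7]
ee_rot: [-0.001, 0.539, 0.842, -0.0]
force: [-0.4, -0.7, -0.8]
grip_width: 0.98
grip_force: 0.0
```

View pics/end.png

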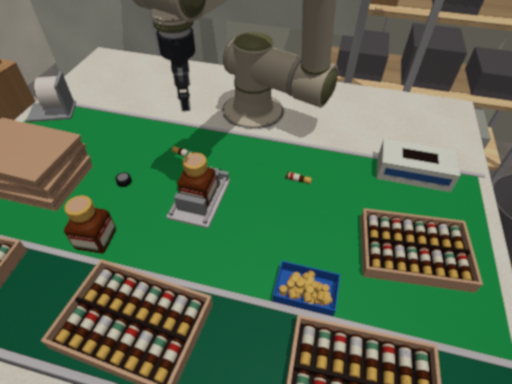

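The cap sits level on the jar at about (195,163), like the finished jar beside it. Everything else is where it was, and the gripper is clear.

```bash
python3 -c "
from rig import ctrl
print(ctrl.finish_job())"
```

```text
the job is handed in; nothing more can be done
None
```

The gold cap is screwed fully home and level on the amber jar, released, and the job is handed in at about 43 s; tightening readings peaked at 0.97 N m with the pads slipping, so a brief peak over 1 N m between readings is possible, and nothing else on the bench appears to have moved.

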